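# Swap the microscope's eyepiece for the eyepiece camera

### The job

Pull the short eyepiece out of the microscope's slanting tube and seat it fully, barrel down, in the empty holder; then take the tall eyepiece camera from the other holder and slide it into the microscope tube until its collar is fully home on the rim, and let go. Never let either of them drop or lie on the desk, and leave the slide box, the computer mouse and the vase where they stand.

Things in the scene. Friction and masses are not known exactly. Their poses are not given: they have to be found in the camera images.
- microscope: White monocular microscope, fixed. Origin under the centre of its base (200 x 150 x 35 mm in x, y, z); +z up; the slanting tube is on its -x side. Limb at x = 45 to 95 mm; head 58 mm wide in y, x = -40 to 95, z = 173 to 213 mm; black stage 115 x 130 mm, top at z = 113 mm; focus knobs reach y = +-63 mm at z = 65 mm. Nothing is higher than the tube's rim and what is in the tube.
- tube: Aluminium eyepiece tube of the microscope, fixed on its head, leaning 35 deg from vertical towards the microscope's -x. Its own +z runs up along the bore and out of the mouth; its y equals the microscope's y. Outer diameter 44 mm, bore 33 mm, bore depth 51 mm. Origin on the axis, 55 mm below the rim. At the start the eyepiece is in it.
- tube_mouth (a point): Centre of the tube's rim (the mouth), 255.5 mm above the desk; axes as tube.
- eyepiece: The short plain eyepiece, 72 mm long: aluminium barrel 30 mm in diameter and 40 mm long (its end chamfered over 5 mm) under a black head 42 mm in diameter and 32 mm long. Origin at the centre of the barrel's end; +z along the axis towards the head (head from z = 40 to 72 mm). 90 g or so. At the start seated in the tube.
- eyepiece_collar (a point): Point on the eyepiece's axis at the underside of its head (z = 40 mm), which rests on the rim when fully home.
- camera: The tall eyepiece camera (cordless), 105 mm long: the same aluminium barrel, 30 mm in diameter and 40 mm long, chamfered, under a black head 46 mm in diameter and 65 mm long. Origin at the centre of the barrel's end; +z along the axis towards the head (head from z = 40 to 105 mm). 140 g or so. At the start it stands upright in camera_holder.
- camera_collar (a point): Point on the camera's axis at the underside of its head (z = 40 mm), which rests on the rim when fully home.
- camera_holder: Grey block 80 x 80 x 50 mm fixed to the desk, with one vertical hole 33 mm in diameter and 45 mm deep in the middle of its top; the camera stands in it at the start. Origin at the centre of its underside, +z up.
- camera_holder_mouth (a point): Centre of that hole's mouth, 50 mm above the desk.
- empty_holder: The same kind of grey block (80 x 80 x 50 mm, fixed, hole 33 mm in diameter and 45 mm deep), empty at the start. Origin at the centre of its underside, +z up.
- empty_holder_mouth (a point): Centre of that hole's mouth, 50 mm above the desk.
- slide_box: Bystander: closed wooden slide box, 102 x 87 x 40 mm. Origin at the centre of its underside.
- mouse: Bystander: black computer mouse, 105 x 60 x 31 mm. Origin at the centre of its underside.
- vase: Bystander: white vase, 66 mm in diameter and 150 mm tall, with twigs up to about 280 mm. Origin at the centre of its underside.
Mind the look-alikes: they are no part of the job. Leave any purple or yellow look-alike of the camera_holder alone.

How it is judged:
By the outcome, as a careful person would: the job done as asked, in the order asked, and still so for the second after the job is handed in, with the robot touching nothing.
It also fails if it takes over 61 s, if anything falls off the work surface, if the arm or the gripper's body presses on something with over 40 N, if the wrist force passes 120 N, or if a joint passes its speed limit or range.

### The arm

A 6-joint arm with a two-finger parallel gripper is mounted at the origin on the work surface. World frame = base frame: x ahead of the robot, y to its left, z up, the work surface at z = 0. Lengths are in m, angles in rad, forces in N, time in s.
With the tool pointing down it reaches from about 0.35 to 0.975 m from the base axis. Payload 17.4 kg.
Tool frame: the origin (TCP) lies between the finger pads; the fingertips stand env.tip_extent ahead of it and the grasp point (between the pads) lies 2 mm behind it (env.tip_extent is the distance from the TCP to the fingertips, in m); z points along the fingers, y is the line along which they close (so a half turn about z gives the same grasp; the last joint's range is limited). The gripper opens to 85 mm and grips with 20 to 120 N. Pads are 22 mm wide; open, the fingers measure 114 mm over their backs; the gripper's body (76 mm by 85 mm) begins 54 mm behind the grasp point. The pads swing forward as they close: fully open they stand 13 mm farther back than shut.
Start: joints at [-1.217, 0.116, 1.442, -0, 1.584, -0.038], TCP at [0.258, -0.624, 0.248] pointing down, gripper open.
Joint ranges: [-2.83, 2.83], [-0.83, 2.19], [0.07, 2.5], [-1.14, 4.28], [0.01, 3], [-2.97, 2.97]. Speed limits (rad/s): [1.89, 1.89, 2.22, 3.14, 3.14, 3.14].

### API

Orientations are given as [roll, pitch, yaw] about the fixed x, y, z axes, in that order (R = Rz(yaw) Ry(pitch) Rx(roll)).
In Python, from rig import env gives the robot as it stands.
- The arm moves only by the tool play_rows, never from a script. Its argument "commands" is one flat list of numbers, 5 for each row, row after row: the opening, from -1 (shut) to 1 (fully open), then the shift along the tool's x, y, z in cm, then the turn about the tool's z in degrees. In form: [gripper, dx, dy, dz, turn, gripper, dx, dy, dz, turn, ...]. A call has 1 to 20 rows; each row is the pose to reach, as a shift and turn from the pose commanded when the call began, along the tool's axes at that moment; what a row does not reach only later rows make up. A row lasts 1/8 s, in which the tool goes at most 62.5 mm and 10.7 degrees, less where a joint would pass 70% of its speed; a pose out of reach is approached as far as the arm can. A call with a gripper value outside its range is refused whole. The fingers move at their own pace and stop on an object; "grip_force" is the grip in N (left out, the last holds). Time passes only in rows, so rows that repeat a pose let the fingers close. It gives the time, the measured TCP pose, the force, the opening and the grip force at its end, in the units of the state.
- env.get_state(): the state, without advancing time (a new reading comes with each control period).
- env.camera(name): name is "side" or "top"; returns a dict with "color" (400x640x3 uint8, blue, green, red), "z_map" (400x640 float32, m along the optical axis (not along the pixel's ray), 0 where there is no reading), "K" (3x3 intrinsics, pixels), "camera_from_world" (4x4, takes a point from world to camera coordinates). Camera axes: x right, y up, looking along -z (the intrinsics and any distortion apply to the point x, -y, -z); pixel columns grow to the right and rows downward; lengths in m; the calibration is good to about 2 mm. A picture is of the moment at which its call begins.
- env.close_job(): hands the job in; it is judged then, once.
The state is a dict: "clock": time; "joint_positions": joint angles; "joint_velocities": joint speeds; "joint_efforts": joint torques, N m; "eef_pos": TCP position; "tool_rot": TCP orientation; "ft_force": force on the tool from outside, world axes, zero at the start; "ft_torque": the same for the moment, N m; "grip_width": finger opening in m; "finger_force": force on a finger pad.
Only numpy, scipy, OpenCV 4.12 (cv2) and the standard library are available. Lean on these libraries where they do the work, as an engineer would, in place of code of your own. Each camera call takes 0.05 s, during which the arm holds its last target. There are 200 camera calls.

## Working session

There is one attempt and no reset: what is moved stays moved. The work goes in short steps, Python scripts to look and compute and a tool call to move; the robot and the scene stay as the last step left them, time stands still between calls to the robot, and variables do not carry over. Pictures are saved under pics/ and viewed, at most 10 in all, crops included, and the job is handed in when it is done.

Besides the shell and the picture viewer there is one more tool, called after ">>>" as a command line: name --argument value ..., lists and objects as JSON in quotes. play_rows: Moves the arm, as the interface text tells. Its arguments: {"type":"object","properties":{"commands":{"type":"array","items":{"type":"number"}},"grip_force":{"type":"number"}},"required":["commands"]}

```bash
ls; mkdir -p pics; python3 - <<'E'
from rig import env
import cv2,numpy as np
for n in("side","top"):
    c=env.camera(n); cv2.imwrite(f"pics/{n}0.png",c["color"]); np.savez(f"{n}0.npz",**c)
    print(n,c["K"].round(2).tolist(),c["camera_from_world"].round(4).tolist(),c.keys(),(c["z_map"]==0).mean())
print(env.get_state(),env.tip_extent)
E
```

```text
pics
side [[452.0, 0.0, 318.35], [0.0, 452.0, 198.66], [0.0, 0.0, 1.0]] [[0.9866, -0.1618, -0.0233, -0.5538], [0.1269, 0.6682, 0.7331, -0.1829], [-0.103, -0.7262, 0.6797, -1.6352], [0.0, 0.0, 0.0, 1.0]] dict_keys(['color', 'z_map', 'K', 'camera_from_world']) 0.003828125
top [[394.62, 0.0, 322.32], [0.0, 394.62, 199.42], [0.0, 0.0, 1.0]] [[0.0281, -0.9996, -0.007, 0.0177], [0.9901, 0.0268, 0.1377, -0.5585], [-0.1375, -0.0108, 0.9904, -1.2189], [0.0, 0.0, 0.0, 1.0]] dict_keys(['color', 'z_map', 'K', 'camera_from_world']) 0.00404296875
{'clock': 0.1, 'joint_positions': array([-1.21683038e+00,  1.16460513e-01,  1.44217620e+00,  1.51158821e-06,
        1.58398895e+00, -3.77789254e-02]), 'joint_velocities': array([ 0.00012906, -0.00116955,  0.00029411, -0.00069022, -0.0005903 ,
       -0.00051215]), 'joint_efforts': array([ 2.52694997e-03, -7.33670640e+01, -6.33788538e+01,  1.80698116e-04,
        5.24279356e-03,  9.78705287e-06]), 'eef_pos': array([ 0.25767289, -0.62373141,  0.24763464]), 'tool_rot': array([-3.14056044e+00, -4.05270691e-05,  3.91744868e-01]), 'ft_force': array([ 0.00850197,  0.63194364, -0.23845483]), 'ft_torque': array([-0.00421974, -0.02350638, -0.020976  ]), 'finger_force': 0.0, 'grip_width': 0.08578687121708643} 0.017
```

View pics/side0.png

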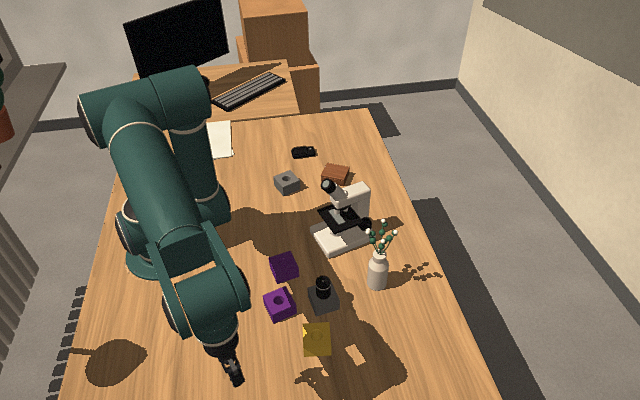

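View pics/top0.png

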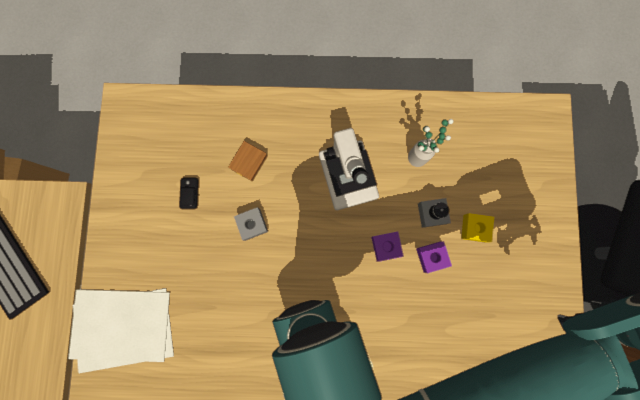

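The side view shows the microscope at about (340,215), with the eyepiece head at (330,187). The empty grey holder is at (287,182), the camera in its dark grey holder at (323,292), and the purple and yellow decoys are nearby. In the top view the eyepiece is at (360,177), the empty holder at (250,222) and the camera at (437,211).

```bash
cat > h.py <<'E'
import numpy as np,cv2
def cloud(c):
    z=c["z_map"];v,u=np.mgrid[:400,:640];K=c["K"]
    P=np.stack([(u-K[0,2])/K[0,0]*z,-(v-K[1,2])/K[1,1]*z,-z,np.ones_like(z)],-1)
    W=P@np.linalg.inv(c["camera_from_world"]).T
    W[z==0]=np.nan
    return W[...,:3]
def ray(c,u,v,h):  # pixel -> world on plane z=h
    K=c["K"];M=np.linalg.inv(c["camera_from_world"])
    d=M[:3,:3]@np.array([(u-K[0,2])/K[0,0],-(v-K[1,2])/K[1,1],-1]);o=M[:3,3]
    return o+d*(h-o[2])/d[2]
def pix(c,p):
    q=c["camera_from_world"]@np.append(p,1);K=c["K"]
    return np.array([K[0,2]+K[0,0]*q[0]/-q[2],K[1,2]+K[1,1]*-q[1]/-q[2]])
E
python3 - <<'E'
from h import *
C={n:dict(np.load(n+"0.npz")) for n in("side","top")}
for n,c in C.items():
    W=cloud(c); print(n,"cam at",np.linalg.inv(c["camera_from_world"])[:3,3].round(3))
    d=W[np.abs(W[...,2])<.02]; print(" desk z",np.median(d[:,2]))
    def sel(name,box,zr):
        x0,x1,y0,y1=box
        m=(W[...,0]>x0)&(W[...,0]<x1)&(W[...,1]>y0)&(W[...,1]<y1)&(W[...,2]>zr[0])&(W[...,2]<zr[1])
        p=W[m]; 
        if len(p)<5: print(" ",name,len(p));return
        r=cv2.minAreaRect((p[:,:2]*1000).astype(np.float32)); print(" ",name,len(p),"mean",p.mean(0).round(4),"med z",np.median(p[:,2]).round(4),"rect",np.round(r[0],1),np.round(r[1],1),round(r[2],1))
    t=C["top"]
    def ctr(u,v,z):return ray(t,u,v,z)[:2]
    for nm,(u,v),zz,zr,w in[("empty top",(250,222),.05,(.042,.06),.075),("camhold top",(436,212),.05,(.042,.06),.075),("camera top",(437,211),.115,(.108,.125),.05),
      ("micro head",(350,150),.213,(.2,.222),.12),("eyep top",(360,177),.29,(.262,.33),.07),("vase",(424,150),.1,(.05,.3),.1)]:
        x,y=ctr(u,v,zz); sel(nm,(x-w,x+w,y-w,y+w),zr)
I=[]
for n,(u,v) in[("top",(350,165)),("side",(345,215)),("top",(250,222)),("top",(437,212))]:
    s=45; I.append(cv2.resize(C[n]["color"][v-s:v+s,u-s:u+s],(380,380),interpolation=cv2.INTER_CUBIC)[:290])
I=[i for i in I]
cv2.imwrite("pics/z.png",np.vstack([np.hstack(I[:2]),np.hstack(I[2:])]))
E
```

```text
side cam at [ 0.401 -1.155  1.233]
 desk z -0.0009540690106276672
  empty top 249 mean [0.4722 0.2539 0.0481] med z 0.0482 rect [471.6 256.3] [84.2 89.6] 24.7
  camhold top 372 mean [ 0.5214 -0.3376  0.0489] med z 0.0485 rect [ 523.8 -324.4] [81.  88.2] 9.8
  camera top 157 mean [ 0.5247 -0.3272  0.1135] med z 0.1134 rect [ 525.1 -325. ] [46.6 42.7] 81.0
  micro head 405 mean [ 0.6769 -0.0495  0.2102] med z 0.2104 rect [667.1 -44.6] [135.7  62.7] 17.4
  eyep top 158 mean [ 0.5879 -0.0741  0.2767] med z 0.277 rect [590.7 -72.1] [41.6 51.9] 79.3
  vase 881 mean [ 0.7075 -0.2889  0.1558] med z 0.1462 rect [ 708.9 -276.3] [75.7 88.4] 80.0
top cam at [0.385 0.02  1.284]
 desk z 1.924436279066022e-05
  empty top 584 mean [0.4743 0.2581 0.0499] med z 0.05 rect [474.6 258.8] [80.7 80.5] 22.3
  camhold top 419 mean [ 0.5234 -0.3159  0.05  ] med z 0.0499 rect [ 526.4 -322.9] [80.1 81.7] 9.6
  camera top 185 mean [ 0.5258 -0.3218  0.1145] med z 0.1146 rect [ 526.5 -322.1] [43.3 44.9] 51.0
  micro head 718 mean [ 0.6822 -0.0345  0.2124] med z 0.2125 rect [670.8 -40.7] [134.4  58.2] 17.4
  eyep top 274 mean [ 0.5902 -0.0645  0.2796] med z 0.2803 rect [593.3 -64.3] [56.8 39.3] 20.1
  vase 786 mean [ 0.7075 -0.2712  0.1782] med z 0.2019 rect [ 710.7 -272.7] [77.4 92.2] 82.6
```

View pics/z.png

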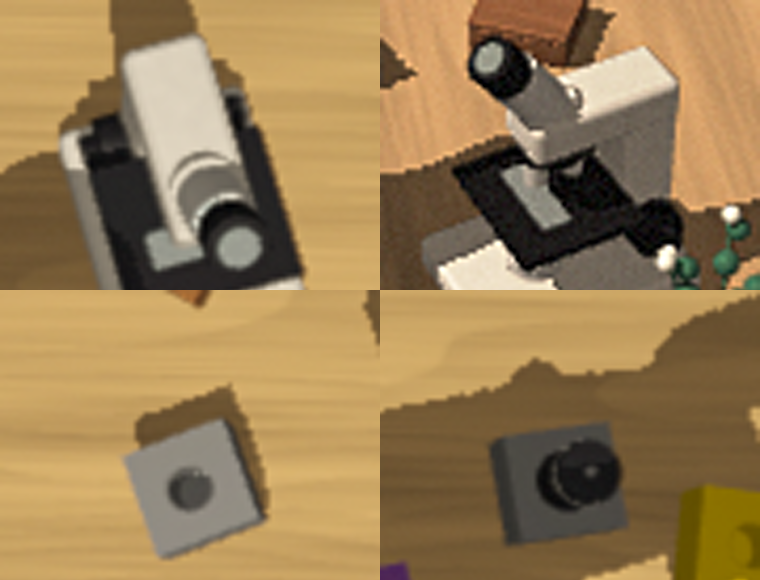

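The crops show the lens disc of the eyepiece at about (361,178) in the top view and (329,185) in the side view. The empty hole is centred on its block, and the camera stands upright in its dark grey block. Next I triangulate the lens and get the first moves.

```bash
cat >> h.py <<'E'
def tri(c1,p1,c2,p2):
    A=[]
    for c,p in((c1,p1),(c2,p2)):
        a=ray(c,*p,0.);b=ray(c,*p,.5);d=(b-a)/np.linalg.norm(b-a);A.append((a,np.eye(3)-np.outer(d,d)))
    return np.linalg.solve(sum(N for _,N in A),sum(N@a for a,N in A))
def shift(env,G,yaw):  # grasp-point target (m), tool yaw (deg) -> dx,dy,dz cm, turn deg (tool kept down)
    s=env.get_state();y=s["tool_rot"][2];t=np.array(G)-[0,0,.002]-s["eef_pos"]
    R=np.array([[np.cos(y),np.sin(y),0],[np.sin(y),-np.cos(y),0],[0,0,-1]])
    return (R.T@t*100).round(2),round(np.degrees(y)-yaw,1)
E
python3 - <<'E'
from h import *
from rig import env
C={n:dict(np.load(n+"0.npz")) for n in("side","top")}
P={}
for n,(u,v),ch in[("top",(361,178),0),("side",(329,185),0)]:
    g=cv2.cvtColor(C[n]["color"],cv2.COLOR_BGR2GRAY); m=(g[v-7:v+8,u-7:u+8]>100).astype(np.uint8)
    k,l,st,ce=cv2.connectedComponentsWithStats(m); i=l[7,7]; P[n]=ce[i]+[u-7,v-7]; print(n,st[i],P[n].round(2), g[v-8:v+9:2,u].tolist())
th=np.radians(17.4);mx=np.array([np.cos(th),np.sin(th),0]);a=-np.sin(np.radians(35))*mx+[0,0,np.cos(np.radians(35))]
L=tri(C["top"],P["top"],C["side"],P["side"]); print("lens tri",L.round(4),[ray(C[n],*P[n],.2817).round(4) for n in C])
M=L-.032*a;print("mouth tri",M.round(4),[(ray(C[n],*P[n],.2817)-.032*a).round(4) for n in C])
for o in((.6446,-.0489),(.6409,-.0528)): # y offset of mouth in micro frame
    d=M[:2]-o; print("mouth in micro x,y",(d@mx[:2]).round(4),(d@[-np.sin(th),np.cos(th)]).round(4))
# edge directions for yaw
W=cloud(C["top"])
for lo,hi in((.2,.222),):
    m=((W[...,2]>lo)&(W[...,2]<hi)).astype(np.uint8); k,l,st,ce=cv2.connectedComponentsWithStats(m)
    for i in range(1,k):
        if st[i,4]>200:
            p=(W[l==i][:,:2]*1000).astype(np.float32); print(st[i],cv2.fitLine(p,2,0,.01,.01).ravel(),cv2.minAreaRect(p))
E
```

```text
top [ 3  3 10 10 77] [361.3  178.18] [17, 44, 141, 161, 155, 155, 154, 47, 36]
side [  0   0  15  15 163] [329.55 184.78] [81, 42, 47, 56, 27, 27, 12, 15, 29]
lens tri [ 0.5888 -0.0697  0.2707] [array([ 0.591 , -0.0812,  0.2817]), array([ 0.5822, -0.0686,  0.2817])]
mouth tri [ 0.6063 -0.0642  0.2445] [array([ 0.6085, -0.0757,  0.2555]), array([ 0.5997, -0.0631,  0.2555])]
mouth in micro x,y -0.0411 -0.0031
mouth in micro x,y -0.0364 -0.0005
[334 128  31  50 717] [ 9.8339653e-01  1.8146969e-01  6.8224835e+02 -3.4475906e+01] ((670.8131713867188, -40.723045349121094), (134.3949432373047, 58.20588684082031), 17.414270401000977)
[279 307  46  36 333] [  0.49966627  -0.866218   211.6917      90.82514   ] ((211.99234008789062, 83.26872253417969), (53.23590087890625, 131.09017944335938), 34.904823303222656)
```

```bash
python3 - <<'E'
from h import *
C={n:dict(np.load(n+"0.npz")) for n in("side","top")}
g=cv2.cvtColor(C["side"]["color"],cv2.COLOR_BGR2GRAY)
print(np.arange(316,346,1)); 
for v in range(174,202): print(v,*["%3d"%x for x in g[v,316:346]])
E
```

```text
[316 317 318 319 320 321 322 323 324 325 326 327 328 329 330 331 332 333
 334 335 336 337 338 339 340 341 342 343 344 345]
174 175 175 177 179 182 106 109 113 107 109 107 108 108 108 106 103 106 103 108 112 113 112 115 116 118 110 111 107 110 115
175 179 177 175 176 158  80 101 113 121 117 115 115 106 105 104 109 101 106 104 104 104 104 107 108 114 116 120 115 120 106
176 178 179 178 179 179  70  62  59  82  81  86  88 114 126 121 116 111 106 101 104 104  98 103 101 106 107 111 115 122  63
177 178 177 177 179 183  82  70  89 105 100  73  75  68  81  74  85 105 110 124 124 115 106 104 101  98 101  95 106 102  38
178 174 176 177 181 181  87  72  73  60  58  40  47  50  97  95  87  75  64  81  75  81 104 108 126 120 112 109 104  68  37
179 179 180 179 183 177  83  66  75  41  17  14  18  19  42  44  66  79  62 107  91  83  73  62  79  78  77 101 108  45  28
180 173 179 177 183 178  80  46  26  19  84 154 110  62  16  25  25  66  80  76  76  68  64  79  70  46 105  76  65  40  39
181 172 181 181 183 178 112  24  74 167 157 158 155 153  47  30   2  14  48  67  68  66  73  71  76  71  79  
[... 1794 characters left out ...]
 165 158 160 162 204 120  79  91  96  97 103  96 107 104 100  99 102 101  98  98
197 170 167 170 170 174 164 162 157 160 160 167 163 159 166 213 182 122  78  87  91  94  97 101 101  99 104  99 101  94  97
198 168 171 169 173 168 168 163 161 161 155 161 169 164 160 201 183 177  74  77  88  93  97  95  96  96  96  98 106 103 101
199 168 169 171 168 173 164 166 159 161 164 161 170 159 167 186 180 190 174  79  95  99 100  99 104 110 107 107 111 112 111
200 170 166 166 168 169 165 165 165 160 155 165 169 170 165 168 177 184 191 177  78  88  87  96 106 108 112 109 109 107 107
201 173 167 168 167 170 175 165 165 159 161 166 175 179 174 173 201 178 187 192 198 237 240 202 101 106 106 105 101 102 100
```

```bash
python3 - <<'E'
from h import *
from rig import env
C={n:dict(np.load(n+"0.npz")) for n in("side","top")}
P={"top":(361.3,178.18)}
g=cv2.cvtColor(C["side"]["color"],cv2.COLOR_BGR2GRAY)[179:188,321:330]
m=cv2.connectedComponentsWithStats((g>95).astype(np.uint8)); i=m[1][4,4]; P["side"]=m[3][i]+[321,179]; print(P["side"],m[2][i])
th=np.radians(17.4);mx=np.array([np.cos(th),np.sin(th),0]);my=np.array([-np.sin(th),np.cos(th),0]);a=-np.sin(np.radians(35))*mx+[0,0,np.cos(np.radians(35))]
L=tri(C["top"],P["top"],C["side"],P["side"]);print("lens tri",L.round(4))
M=L-.032*a
for n,o in(("top",(.6446,-.0489)),("side",(.6409,-.0528))):
    q=ray(C[n],*P[n],.2817)-.032*a; print(n,q.round(4),"tri",M.round(4),"micro x,y",((q[:2]-o)@mx[:2]).round(4),((q[:2]-o)@my[:2]).round(4))
E
```

```text
[325.2972973  183.32432432] [ 1  1  7  7 37]
lens tri [ 0.5809 -0.0688  0.2796]
top [ 0.5997 -0.0631  0.2555] tri [ 0.5985 -0.0633  0.2534] micro x,y -0.0471 -0.0002
side [ 0.5964 -0.0661  0.2555] tri [ 0.5985 -0.0633  0.2534] micro x,y -0.0464 0.0006
```

```bash
cat >> h.py <<'E'
th=np.radians(17.4);mx=np.array([np.cos(th),np.sin(th),0]);my=np.array([-np.sin(th),np.cos(th),0])
a=-np.sin(np.radians(35))*mx+np.array([0,0,np.cos(np.radians(35))])
mouth=np.array([.598,-.0645,.2555]); empty=np.array([.4735,.2578,.05]); camh=np.array([.5255,-.3235,.05])
E
python3 - <<'E'
from h import *
from rig import env
G=mouth+.024*a; print(G, shift(env,G,17.4), shift(env,G+[0,0,.1],17.4))
E
```

```text
[ 0.58486409 -0.06861655  0.27515965] (array([ 51.43, -38.81,  -2.55]), np.float64(5.0)) (array([ 51.43, -38.81, -12.55]), np.float64(5.0))
```

>>> play_rows --commands '[1, 0, 0, -6, 0, 1, 4, -3, -12.5, 2, 1, 9, -7, -12.5, 5, 1, 14, -11, -12.5, 5, 1, 19, -14.5, -12.5, 5, 1, 24, -18, -12.5, 5, 1, 29, -22, -12.5, 5, 1, 34, -26, -12.5, 5, 1, 39, -29.5, -12.5, 5, 1, 44, -33, -12.5, 5, 1, 48, -36, -12.5, 5, 1, 50.5, -38, -12.5, 5, 1, 51.43, -38.81, -12.5, 5, 1, 51.43, -38.81, -12.5, 5, 1, 51.43, -38.81, -12.5, 5, 1, 51.43, -38.81, -12.5, 5]' --grip_force 40

```text
clock: 2.1
eef_pos: [0.5845, -0.0698, 0.3735]
tool_rot: [3.141, -0.0, 0.303]
ft_force: [-0.9, 0.2, -0.7]
grip_width: 0.0856
finger_force: 0.0
```

```bash
python3 - <<'E'
from h import *
from rig import env
G=mouth+.024*a; print(shift(env,G,17.4))
I=[]
for n in("side","top"):
    c=env.camera(n); u,v=pix(c,G).astype(int); I.append(cv2.resize(c["color"][v-50:v+50,u-50:u+50],(400,400),interpolation=cv2.INTER_CUBIC))
cv2.imwrite("pics/a.png",np.hstack(I))
E
```

```text
(array([ 0.07, -0.1 , 10.04]), np.float64(-0.0))
```

View pics/a.png

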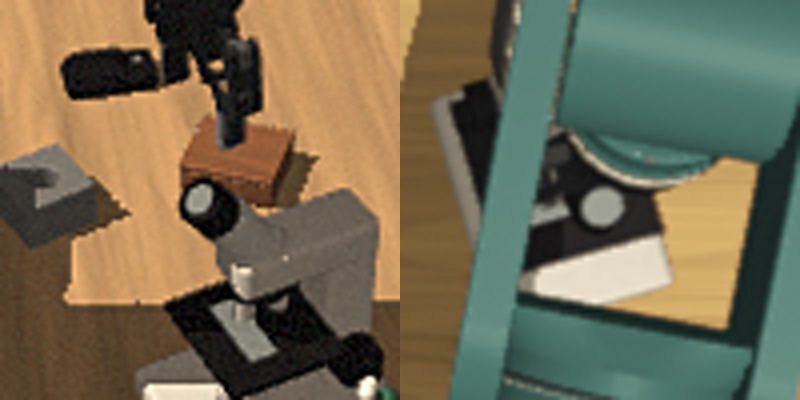

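The gripper hangs above the eyepiece. In the side crop the fingers are at about (235,90) and the eyepiece at (205,205); the arm mostly hides the top view. I'll go down and grip.

>>> play_rows --commands '[1, 0.07, -0.1, 3, 0, 1, 0.07, -0.1, 6, 0, 1, 0.07, -0.1, 8, 0, 1, 0.07, -0.1, 9.2, 0, 1, 0.07, -0.1, 10.04, 0, 1, 0.07, -0.1, 10.04, 0, -1, 0.07, -0.1, 10.04, 0, -1, 0.07, -0.1, 10.04, 0, -1, 0.07, -0.1, 10.04, 0, -1, 0.07, -0.1, 10.04, 0, -1, 0.07, -0.1, 10.04, 0, -1, 0.07, -0.1, 10.04, 0]' --grip_force 40

```text
clock: 3.7
eef_pos: [0.5854, -0.0676, 0.2736]
tool_rot: [3.141, -0.001, 0.305]
ft_force: [-0.7, 0.4, 5.7]
grip_width: 0.0407
finger_force: 40.4
```

>>> play_rows --commands '[-1, -0.29, 0, -0.41, 0, -1, -0.57, 0, -0.82, 0, -1, -0.86, 0, -1.23, 0, -1, -1.15, 0, -1.64, 0, -1, -1.43, 0, -2.05, 0, -1, -1.72, 0, -2.46, 0, -1, -2.01, 0, -2.87, 0, -1, -2.29, 0, -3.28, 0, -1, -2.58, 0, -3.69, 0, -1, -2.87, 0, -4.1, 0, -1, -3.15, 0, -4.5, 0, -1, -3.44, 0, -4.9, 0]'

```text
clock: 5.2
eef_pos: [0.5522, -0.078, 0.3221]
tool_rot: [-3.142, 0.0, 0.305]
ft_force: [0.1, -0.5, -0.6]
grip_width: 0.041
finger_force: 40.5
```

```bash
python3 - <<'E'
from h import *
from rig import env
s=env.get_state();print(s["eef_pos"],s["ft_force"],s["grip_width"],s["finger_force"])
c=env.camera("side"); u,v=pix(c,s["eef_pos"]).astype(int);cv2.imwrite("pics/b.png",cv2.resize(c["color"][v-40:v+40,u-40:u+40],(400,400),interpolation=cv2.INTER_CUBIC))
yaw=22.3;t=np.radians(yaw);tx=np.array([np.cos(t),np.sin(t),0])
# stage A: high, over point left of empty holder ; G beside left face
print("face dist start",shift(env,empty+tx*(-.040-.065)+[0,0,.17],yaw))
E
```

```text
[ 0.55223855 -0.07798368  0.32211764] [ 0.0664774  -0.51104781 -0.64797861] 0.04101409825793358 40.450583696365356
face dist start (array([ -7.89, -33.51,  10.48]), np.float64(-4.9))
```

View pics/b.png

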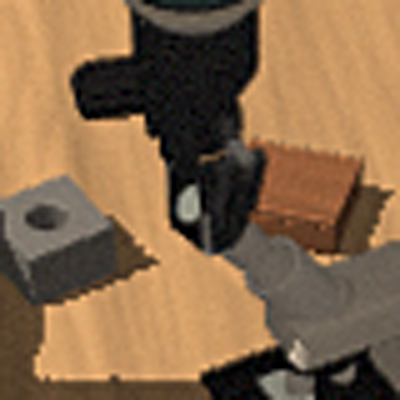

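>>> play_rows --commands '[-1, -2, 0, -3, 0, -1, -3, -3, -3, 0, -1, -4, -7, -3, -1, -1, -5, -11, -2, -2, -1, -6, -16, 0, -3, -1, -7, -21, 2, -4, -1, -7.9, -26, 4, -4.9, -1, -7.9, -30, 6, -4.9, -1, -7.9, -32.5, 8, -4.9, -1, -7.9, -33.5, 10, -4.9, -1, -7.9, -33.5, 10.5, -4.9, -1, -7.9, -33.5, 10.5, -4.9, -1, -7.9, -33.5, 10.5, -4.9]'

```text
clock: 6.88
eef_pos: [0.3772, 0.2174, 0.2178]
tool_rot: [3.142, -0.001, 0.389]
ft_force: [0.4, 0.1, -2.1]
grip_width: 0.0413
finger_force: 40.8
```

```bash
python3 - <<'E'
from h import *
from rig import env
s=env.get_state();print(s["eef_pos"],s["ft_force"],s["grip_width"],s["finger_force"])
I=[]
for n in("side","top"):
  c=env.camera(n); u,v=pix(c,s["eef_pos"]).astype(int);I.append(cv2.resize(c["color"][v-30:v+50,u-40:u+40],(400,400),interpolation=cv2.INTER_CUBIC))
cv2.imwrite("pics/c.png",np.hstack(I))
yaw=22.3;t=np.radians(yaw);tx=np.array([np.cos(t),np.sin(t),0])
for d in(.105,.055):print(d,shift(env,empty+tx*-d+[0,0,.032],yaw))
E
```

```text
[0.37715331 0.2174459  0.21775489] [ 0.35197343  0.10764997 -2.09844171] 0.041277181021784806 40.83972215652466
0.105 (array([-0.05, -0.06, 13.76]), np.float64(-0.0))
0.055 (array([ 4.95, -0.06, 13.76]), np.float64(-0.0))
```

View pics/c.png

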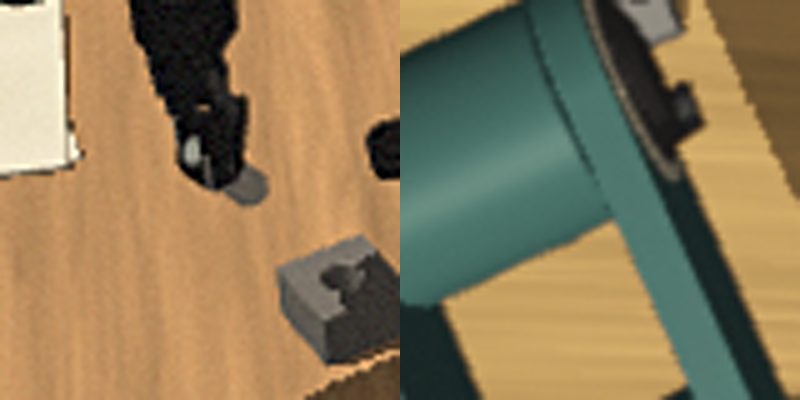

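The eyepiece is held tilted, with the barrel visible at about (250,187) in the side crop pointing towards the holder. I'll lower it beside the holder's face and push against that face to stand it upright.

>>> play_rows --commands '[-1, 0, -0.06, 4, 0, -1, 0, -0.06, 8, 0, -1, 0, -0.06, 11, 0, -1, 0, -0.06, 13, 0, -1, 0, -0.06, 13.7, 0, -1, 0.6, -0.06, 13.7, 0, -1, 1.2, -0.06, 13.7, 0, -1, 1.7, -0.06, 13.7, 0, -1, 2.1, -0.06, 13.7, 0, -1, 2.5, -0.06, 13.7, 0]' --grip_force 25

```text
clock: 8.22
eef_pos: [0.3988, 0.2276, 0.0798]
tool_rot: [3.141, 0.004, 0.39]
ft_force: [-13.9, -8.8, 7.2]
grip_width: 0.0409
finger_force: 42.2
```

>>> play_rows --commands '[-1, 0.4, 0, 0, 0, -1, 0.8, 0, 0, 0, -1, 1.2, 0, 0, 0, -1, 1.6, 0, 0, 0]' --grip_force 20

```text
clock: 8.72
eef_pos: [0.4138, 0.2339, 0.0799]
tool_rot: [3.141, 0.003, 0.39]
ft_force: [-10.3, -3.8, 4.1]
grip_width: 0.0411
finger_force: 43.7
```

```bash
python3 - <<'E'
from h import *
from rig import env
s=env.get_state();print(s["eef_pos"],s["ft_force"],s["grip_width"],s["finger_force"])
c=env.camera("side"); u,v=pix(c,s["eef_pos"]).astype(int);cv2.imwrite("pics/d.png",cv2.resize(c["color"][v-40:v+40,u-40:u+40],(480,480),interpolation=cv2.INTER_CUBIC))
yaw=22.3;t=np.radians(yaw);tx=np.array([np.cos(t),np.sin(t),0])
for d in(.055,):print(d,shift(env,empty+tx*-d+[0,0,.032],yaw))
E
```

```text
[0.41384124 0.23387777 0.07992782] [-10.26206729  -3.83424517   4.11478459] 0.04109599002825576 43.686084151268005
0.055 (array([ 0.89,  0.05, -0.01]), np.float64(0.0))
```

View pics/d.png

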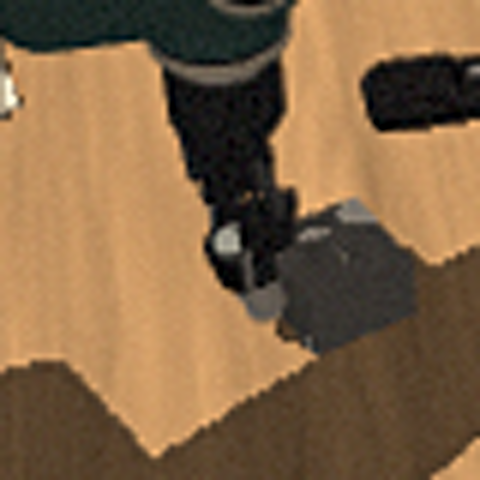

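The barrel, at about (262,300), is against the block's face and turning upright. I'll keep pushing.

>>> play_rows --commands '[-1, 0.4, 0, 0, 0, -1, 0.7, 0, 0, 0, -1, 0.9, 0, 0, 0, -1, 0.9, 0, 0, 0]'

```text
clock: 9.28
eef_pos: [0.4222, 0.2373, 0.0798]
tool_rot: [3.141, 0.002, 0.39]
ft_force: [-7.6, -3.2, 2.9]
grip_width: 0.0408
finger_force: 44.9
```

>>> play_rows --commands '[-1, 0.15, 0, 0, 0, -1, 0.3, 0, 0, 0, -1, 0.3, 0, 0, 0]'

```text
clock: 9.65
eef_pos: [0.4249, 0.2385, 0.0798]
tool_rot: [3.142, 0.003, 0.39]
ft_force: [-7.5, -4.0, 3.3]
grip_width: 0.0408
finger_force: 45.4
```

>>> play_rows --commands '[-1, 0.1, 0, 0, 0, -1, 0.2, 0, 0, 0, -1, 0.2, 0, 0, 0]'

```text
clock: 10.02
eef_pos: [0.4267, 0.2392, 0.0799]
tool_rot: [3.141, 0.003, 0.39]
ft_force: [-8.6, -3.8, 4.7]
grip_width: 0.0409
finger_force: 45.8
```

```bash
python3 - <<'E'
from h import *
from rig import env
s=env.get_state();G=s["eef_pos"]+[0,0,.002]
c=env.camera("side"); np.savez("e.npz",**c)
u,v=pix(c,G).astype(int);k=8;im=cv2.resize(c["color"][v-30:v+40,u-35:u+35],None,fx=k,fy=k,interpolation=cv2.INTER_CUBIC)
o=np.array([u-35,v-30])
for e in(0,.01,-.01):   # predicted axis if upright (z end = G-64mm)
    pass
p=lambda w:tuple(((pix(c,w)-o+.5)*k-.5).astype(int).tolist())
cv2.line(im,p(G),p(G-[0,0,.064]),(0,0,255),1)
yaw=22.3;t=np.radians(yaw);tx=np.array([np.cos(t),np.sin(t),0]);ty=np.array([tx[1],-tx[0],0])
q=[p(empty+.04*(i*tx+j*ty)) for i,j in((1,1),(1,-1),(-1,-1),(-1,1))]
cv2.polylines(im,[np.array(q)],True,(0,255,0),1)
cv2.imwrite("pics/e.png",im)
E
```

```text
(no output)
```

View pics/e.png

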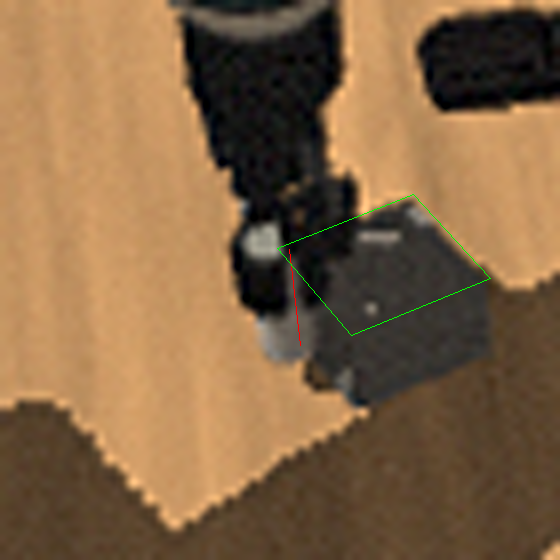

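The eyepiece sits left of the predicted axis (red line): lens at (262,240), barrel bottom at (283,345). It is nearly upright but has slid in the grip, so I'll back off from the block and measure it from the depth.

>>> play_rows --commands '[-1, -1, 0, 0, 0, -1, -2, 0, -1, 0, -1, -2, 0, -3, 0, -1, -2, 0, -5, 0, -1, -2, 0, -7, 0, -1, -2, 0, -7, 0]'

```text
clock: 10.82
eef_pos: [0.4094, 0.2321, 0.1519]
tool_rot: [-3.141, -0.003, 0.39]
ft_force: [0.0, -0.1, -1.1]
grip_width: 0.0409
finger_force: 45.1
```

```bash
python3 - <<'E'
from h import *
from rig import env
s=env.get_state();G=s["eef_pos"]+[0,0,.002];print(s["eef_pos"],s["ft_force"],s["grip_width"])
t=s["tool_rot"][2];tx=np.array([np.cos(t),np.sin(t),0]);ty=np.array([np.sin(t),-np.cos(t),0])
c=env.camera("side"); np.savez("f.npz",**c)
W=cloud(c)-G; hsv=cv2.cvtColor(c["color"],cv2.COLOR_BGR2HSV)
X=W@tx;Y=W@ty;Z=W[...,2]
m=(np.abs(X)<.06)&(np.abs(Y)<.05)&(Z>-.1)&(Z<.05)
m&=(hsv[...,1]<60)&(hsv[...,2]>75)
k,l,st,ce=cv2.connectedComponentsWithStats(m.astype(np.uint8))
for i in range(1,k):
    if st[i,4]>4:
        q=l==i; print(st[i],"X",X[q].min().round(4),X[q].max().round(4),"Y",np.median(Y[q]).round(4),"Z",Z[q].min().round(4),Z[q].max().round(4))
        if st[i,4]>15:
            for z in np.arange(-.08,.05,.006):
                r=q&(Z>=z)&(Z<z+.006)
                if r.sum()>1: print("   z",round(z+.003,3),"X",X[r].min().round(4),X[r].max().round(4),"mid",((X[r].min()+X[r].max())/2).round(4),"Y",Y[r].min().round(4),r.sum())
u,v=pix(c,G).astype(int);cv2.imwrite("pics/f.png",cv2.resize(c["color"][v-30:v+40,u-35:u+35],None,fx=8,fy=8,interpolation=cv2.INTER_CUBIC))
E
```

```text
[0.40938084 0.23214029 0.15189881] [ 0.01351593 -0.12683891 -1.08943253] 0.04088993772540997
[263 160   5   5  20] X -0.0209 -0.0037 Y -0.0008 Z 0.0038 0.0139
   z 0.007 X -0.0209 -0.0037 mid -0.0123 Y -0.0146 12
   z 0.013 X -0.0206 -0.0098 mid -0.0152 Y -0.0066 7
[265 170   8   8  38] X -0.0205 0.0033 Y 0.0119 Z -0.0575 -0.0096
   z -0.053 X -0.0159 -0.0066 mid -0.0113 Y 0.0098 6
   z -0.047 X -0.019 0.0033 mid -0.0079 Y 0.0032 10
   z -0.041 X -0.0197 0.0023 mid -0.0087 Y -0.0058 9
   z -0.035 X -0.0173 0.0005 mid -0.0084 Y 0.0085 6
   z -0.029 X -0.0205 -0.016 mid -0.0183 Y 0.01 2
   z -0.023 X -0.015 -0.0047 mid -0.0099 Y 0.0176 2
```

View pics/f.png

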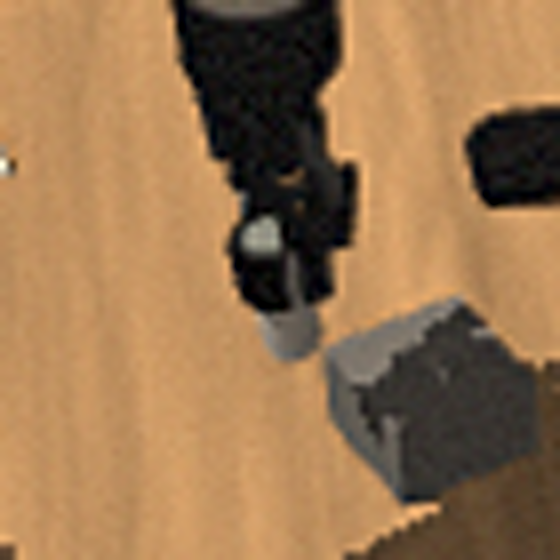

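The eyepiece is held about 9 mm off the pad centre and leans only about 4–5°. The lens is at (262,235) and the barrel end at (292,350). The hole should take that up, so I'll move over the hole.

```bash
python3 - <<'E'
from h import *
from rig import env
yaw=22.3;t=np.radians(yaw);tx=np.array([np.cos(t),np.sin(t),0])
print(shift(env,empty+.0055*tx+[0,0,.075],yaw),shift(env,empty+.009*tx+[0,0,.021],yaw))
E
```

```text
(array([7.5 , 0.06, 2.75]), np.float64(0.0)) (array([7.85, 0.06, 8.15]), np.float64(0.0))
```

>>> play_rows --commands '[-1, 3, 0.06, 0, 0, -1, 6, 0.06, 0, 0, -1, 7.5, 0.06, 0, 0, -1, 7.5, 0.06, 1.5, 0, -1, 7.5, 0.06, 2.75, 0, -1, 7.5, 0.06, 3.2, 0, -1, 7.5, 0.06, 3.6, 0, -1, 7.5, 0.06, 4, 0, -1, 7.5, 0.06, 4.4, 0, -1, 7.5, 0.06, 4.8, 0, -1, 7.5, 0.06, 5.0, 0]' --grip_force 25

```text
clock: 12.25
eef_pos: [0.4781, 0.2598, 0.0996]
tool_rot: [-3.141, 0.001, 0.39]
ft_force: [-2.7, -0.9, 0.0]
grip_width: 0.0409
finger_force: 45.4
```

>>> play_rows --commands '[-1, 0.05, 0, 0.4, 0, -1, 0.1, 0, 0.8, 0, -1, 0.15, 0, 1.2, 0, -1, 0.2, 0, 1.6, 0]'

```text
clock: 12.75
eef_pos: [0.4794, 0.2605, 0.0836]
tool_rot: [-3.141, 0.002, 0.39]
ft_force: [-10.5, -1.3, 5.5]
grip_width: 0.0405
finger_force: 45.8
```

>>> play_rows --commands '[-1, -0.1, 0, 0.3, 0, -1, -0.1, 0, 0.6, 0, -1, -0.1, 0, 0.9, 0, -1, -0.1, 0, 1.1, 0]'

```text
clock: 13.25
eef_pos: [0.4788, 0.2602, 0.0726]
tool_rot: [-3.141, 0.001, 0.39]
ft_force: [-5.8, -0.4, 2.1]
grip_width: 0.0407
finger_force: 45.6
```

>>> play_rows --commands '[-1, -0.1, 0, 0.15, 0, -1, -0.1, 0, 0.3, 0, -1, -0.1, 0, 0.3, 0]'

```text
clock: 13.62
eef_pos: [0.4785, 0.2598, 0.0701]
tool_rot: [3.142, -0.0, 0.39]
ft_force: [-2.4, -0.2, 1.5]
grip_width: 0.0411
finger_force: 45.8
```

>>> play_rows --commands '[0, 0, 0, 0, 0, 0.4, 0, 0, 0, 0, 0.8, 0, 0, 0, 0, 1, 0, 0, 0, 0, 1, 0, 0, 0, 0, 1, 0, 0, -2, 0, 1, 0, 0, -5, 0, 1, 0, 0, -9, 0, 1, 0, 0, -13, 0, 1, 0, 0, -17, 0, 1, -4, 5, -19, 0, 1, -8, 10, -19, 0, 1, -8, 16, -19, 0, 1, -8, 22, -19, 0, 1, -8, 22, -19, 0]'

```text
clock: 15.5
eef_pos: [0.4886, 0.0225, 0.2612]
tool_rot: [3.141, -0.001, 0.385]
ft_force: [-0.3, -0.4, -0.3]
grip_width: 0.0855
finger_force: 0.0
```

```bash
python3 - <<'E'
from h import *
from rig import env
s=env.get_state();print(s["clock"],s["eef_pos"],s["ft_force"])
I=[]
for n in("side","top"):
    c=env.camera(n);W=cloud(c);p=empty
    m=(np.hypot(W[...,0]-p[0],W[...,1]-p[1])<.035)&(W[...,2]>.065)
    q=W[m]; print(n,m.sum(),np.percentile(q[:,2],[50,90,98]).round(4),q[q[:,2]>np.percentile(q[:,2],60)].mean(0).round(4))
    u,v=pix(c,p+[0,0,.03]).astype(int);I.append(cv2.resize(c["color"][v-30:v+30,u-30:u+30],(380,380),interpolation=cv2.INTER_CUBIC))
    p=camh;m=(np.hypot(W[...,0]-p[0],W[...,1]-p[1])<.035)&(W[...,2]>.108);q=W[m];print("cam",m.sum(),q.mean(0).round(4) if len(q) else "")
cv2.imwrite("pics/g.png",np.hstack(I))
print("cam grasp",shift(env,camh+[0,0,.15],17.4),shift(env,camh+[0,0,.03],17.4))
E
```

```text
15.5 [0.48857914 0.02250451 0.26124216] [-0.26343066 -0.4304078  -0.28528086]
side 74 [0.0789 0.0834 0.0849] [0.4704 0.2528 0.0823]
cam 151 [ 0.5246 -0.3266  0.1136]
top 155 [0.082  0.0853 0.0866] [0.4739 0.2579 0.0842]
cam 182 [ 0.5258 -0.3222  0.1146]
cam grasp (array([-9.74, 33.72,  6.3 ]), np.float64(4.9)) (array([-9.74, 33.72, 18.3 ]), np.float64(4.9))
```

View pics/g.png

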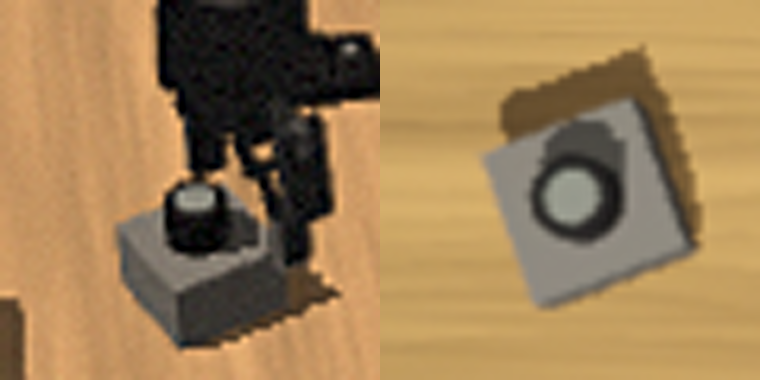

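The eyepiece stands in the empty holder, with its lens at (197,197) in the side crop and (575,195) in the top crop. I'll check its height and lean from the depth.

```bash
cat > seat.py <<'E'
from h import *
from rig import env
for n in("side","top"):
    c=env.camera(n);W=cloud(c);g=cv2.cvtColor(c["color"],cv2.COLOR_BGR2GRAY)
    for nm,r in(("all",.03),("lens",.018)):
        m=(np.hypot(W[...,0]-empty[0],W[...,1]-empty[1])<r)&(W[...,2]>.07)&(W[...,2]<.1)
        if nm=="lens": m&=(g>110)
        q=W[m]; A=np.c_[q[:,:2]-q[:,:2].mean(0),np.ones(len(q))]; x,res,_,_=np.linalg.lstsq(A,q[:,2],rcond=None)
        print(n,nm,m.sum(),q.mean(0).round(4),"slope deg",np.degrees(x[:2]).round(1),"rms",np.sqrt(res/len(q)).round(4))
    b=(np.abs(W[...,0]-empty[0])<.05)&(np.abs(W[...,1]-empty[1])<.05)&(W[...,2]>.042)&(W[...,2]<.056)
    print("block top z",np.median(W[b][:,2]))
E
python3 seat.py
```

```text
side all 72 [0.4707 0.2528 0.0787] slope deg [-1.7  4.4] rms [0.0033]
side lens 17 [0.4711 0.2583 0.0791] slope deg [-4.2 -4.3] rms [0.0023]
block top z 0.048612638906764816
top all 150 [0.4735 0.2566 0.0819] slope deg [-1.   1.9] rms [0.0028]
top lens 54 [0.4744 0.2581 0.0825] slope deg [-2. -0.] rms [0.0026]
block top z 0.04992117752582703
```

```bash
python3 - <<'E'
from h import *
from rig import env
print("cam grasp",shift(env,camh+[0,0,.15],17.4),shift(env,camh+[0,0,.036],17.4))
E
```

```text
cam grasp (array([-9.86, 33.82,  6.26]), np.float64(5.0)) (array([-9.86, 33.82, 17.66]), np.float64(5.0))
```

>>> play_rows --commands '[1, -5, 3, 0, 1, 1, -10, 8, 0, 2, 1, -10, 13, 0, 3, 1, -10, 18, 0, 4.9, 1, -10, 23, 1, 4.9, 1, -9.8, 28, 3, 4.9, 1, -9.74, 32, 5, 4.9, 1, -9.74, 33.72, 7, 4.9, 1, -9.74, 33.72, 10, 4.9, 1, -9.74, 33.72, 13, 4.9, 1, -9.74, 33.72, 15.5, 4.9, 1, -9.74, 33.72, 17, 4.9, 1, -9.74, 33.72, 17.7, 4.9, 1, -9.74, 33.72, 17.7, 4.9]'

```text
clock: 17.45
eef_pos: [0.5264, -0.3227, 0.0832]
tool_rot: [3.141, -0.0, 0.305]
ft_force: [-0.8, -0.1, 1.0]
grip_width: 0.0855
finger_force: 0.0
```

>>> play_rows --commands '[0.3, 0, 0, 0, 0, -1, 0, 0, 0, 0, -1, 0, 0, 0, 0, -1, 0, 0, 0, 0, -1, 0, 0, 0, 0, -1, 0, 0, 0, 0, -1, 0, 0, -0.5, 0, -1, 0, 0, -1, 0, -1, 0, 0, -1.5, 0, -1, 0, 0, -2, 0, -1, 0, 0, -2.5, 0, -1, 0, 0, -2.5, 0]' --grip_force 40

```text
clock: 18.95
eef_pos: [0.5263, -0.3231, 0.1084]
tool_rot: [3.141, -0.0, 0.305]
ft_force: [0.1, 0.1, -1.7]
grip_width: 0.0455
finger_force: 41.0
```

>>> play_rows --commands '[-1, -0.4, 0, -0.1, 0, -1, -0.8, 0, -0.17, 0, -1, -1.2, 0, -0.22, 0, -1, -1.6, 0, -0.25, 0, -1, -2, 0, -0.25, 0, -1, -2.4, 0, -0.22, 0]'

```text
clock: 19.7
eef_pos: [0.5036, -0.3301, 0.1102]
tool_rot: [3.141, -0.002, 0.305]
ft_force: [7.3, 2.2, -1.4]
grip_width: 0.0453
finger_force: 42.4
```

>>> play_rows --commands '[-1, -0.4, 0, 0.06, 0, -1, -0.8, 0, 0.13, 0, -1, -1.2, 0, 0.22, 0, -1, -1.6, 0, 0.3, 0, -1, -1.6, 0, 0.3, 0]'

```text
clock: 20.32
eef_pos: [0.4884, -0.335, 0.1074]
tool_rot: [3.141, -0.002, 0.304]
ft_force: [5.6, 1.3, 0.2]
grip_width: 0.0453
finger_force: 43.4
```

```bash
cat > cam.py <<'E'
import sys
from h import *
from rig import env
s=env.get_state();G=s["eef_pos"]+[0,0,.002];print(s["clock"],s["eef_pos"],s["ft_force"],s["grip_width"])
t=s["tool_rot"][2];tx=np.array([np.cos(t),np.sin(t),0]);ty=np.array([np.sin(t),-np.cos(t),0])
c=env.camera("side"); np.savez("cam.npz",**c);k=8
u,v=pix(c,G).astype(int);im=cv2.resize(c["color"][v-35:v+35,u-35:u+35],None,fx=k,fy=k,interpolation=cv2.INTER_CUBIC)
o=np.array([u-35,v-35]);p=lambda w:tuple(((pix(c,w)-o+.5)*k-.5).astype(int).tolist())
A=-np.sin(np.radians(35))*tx+np.array([0,0,np.cos(np.radians(35))])
cv2.line(im,p(G+.03*A),p(G-.075*A),(0,0,255),1)
cv2.imwrite(sys.argv[1],im)
W=cloud(c)-G;X=W@tx;Y=W@ty;Z=W[...,2];hsv=cv2.cvtColor(c["color"],cv2.COLOR_BGR2HSV)
m=(np.abs(X)<.07)&(np.abs(Y)<.03)&(Z>-.09)&(Z<-.02)&(hsv[...,1]<60)&(hsv[...,2]>75)
n,l,st,ce=cv2.connectedComponentsWithStats(m.astype(np.uint8))
for i in range(1,n):
    if st[i,4]>8:
        q=l==i; print(st[i],"X",X[q].min().round(4),X[q].max().round(4),"Z",Z[q].min().round(4),Z[q].max().round(4)," fitline XZ",cv2.fitLine(np.c_[X[q],Z[q]].astype(np.float32),2,0,.01,.01).ravel().round(3))
E
python3 cam.py pics/i.png
```

```text
20.325 [ 0.4883603  -0.33495122  0.107396  ] [5.59322641 1.29345909 0.24111223] 0.04533108190465939
[320 289   8   9  36] X 0.0225 0.0484 Z -0.0624 -0.0366  fitline XZ [ 1.     0.019  0.036 -0.05 ]
[309 293  16  17  95] X -0.0068 0.0276 Z -0.0893 -0.055  fitline XZ [ 0.625  0.781  0.004 -0.065]
```

View pics/i.png

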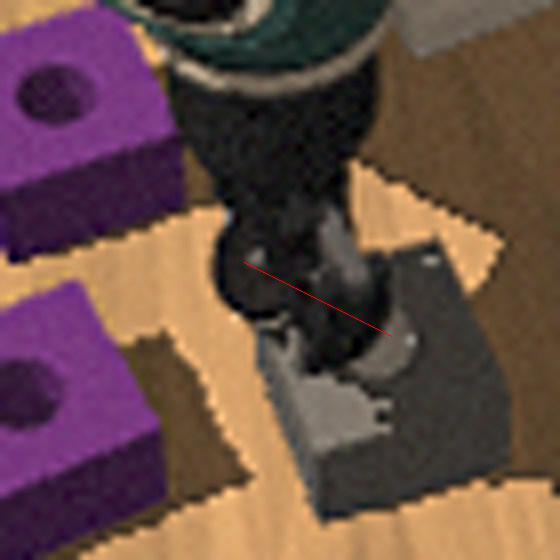

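The camera now leans in its holder close to the planned 35° (red line), with the barrel visible at about (385,345). That was my last picture, since the viewing budget is spent; from here I measure by numbers only. Next I lift it out along its axis and measure the tilt.

>>> play_rows --commands '[-1, -0.4, 0, -0.6, 0, -1, -0.8, 0, -1.2, 0, -1, -1.3, 0, -1.9, 0, -1, -1.8, 0, -2.6, 0, -1, -1.8, 0, -5, 0, -1, -1.8, 0, -9, 0, -1, -1.8, 0, -13, 0, -1, -1.8, 0, -17, 0, -1, -1.8, 0, -21, 0, -1, -1.8, 0, -23, 0, -1, -1.8, 0, -23, 0, -1, -1.8, 0, -23, 0]'

```text
clock: 21.88
eef_pos: [0.4706, -0.3403, 0.3352]
tool_rot: [-3.14, 0.001, 0.304]
ft_force: [0.2, -0.7, -1.6]
grip_width: 0.0453
finger_force: 43.4
```

```bash
cat > tilt.py <<'E'
from h import *
from rig import env
s=env.get_state();G=s["eef_pos"]+[0,0,.002];print(s["clock"],s["eef_pos"],s["ft_force"],s["grip_width"])
t=s["tool_rot"][2];tx=np.array([np.cos(t),np.sin(t),0]);ty=np.array([np.sin(t),-np.cos(t),0])
c=env.camera("side");np.savez("tilt.npz",**c)
W=cloud(c)-G;X=W@tx;Y=W@ty;Z=W[...,2];hsv=cv2.cvtColor(c["color"],cv2.COLOR_BGR2HSV)
m=(np.abs(X)<.09)&(np.abs(Y)<.04)&(Z>-.1)&(Z<-.01)
b=m&(hsv[...,2]>70)&(hsv[...,1]<70)
n,l,st,ce=cv2.connectedComponentsWithStats(b.astype(np.uint8));i=1+np.argmax(st[1:,4]);b=l==i
pts=np.argwhere(b)[:,::-1].astype(np.float32);r=cv2.minAreaRect(pts);print("barrel px",st[i],r)
o=np.linalg.inv(c["camera_from_world"])[:3,3]
def toXZ(u,v):
    d=ray(c,u,v,0)-o;w=o+d*(((G-o)@ty)/(d@ty))-G;return np.array([w@tx,w[2]])
for q in cv2.boxPoints(r): print("  corner XZ mm",q.round(1),(toXZ(*q)*1000).round(1))
P=np.array([toXZ(*q) for q in pts])*1000;f=cv2.fitLine(P.astype(np.float32),2,0,.01,.01).ravel();print("mean",P.mean(0).round(1),"minAreaRect XZ",cv2.minAreaRect(P.astype(np.float32)))
vm=hsv[...,2];x0,y0,w,h=st[i,:4]
for v in range(y0-6,y0+h+3): print(v,*["%3d"%x for x in vm[v,x0-14:x0+w+6]])
print("x0",x0-14)
E
python3 tilt.py
```

```text
21.875 [ 0.47058509 -0.34031438  0.3351662 ] [ 0.19077535 -0.71386748 -1.60566476] 0.045311685984993445
barrel px [311 243  10  10  54] ((316.48236083984375, 248.27059936523438), (6.0740532875061035, 9.978801727294922), 40.60129928588867)
  corner XZ mm [310.9 250.1] [ 22.6 -64.1]
  corner XZ mm [317.4 242.5] [ 43.5 -43.5]
  corner XZ mm [322.  246.5] [ 57.3 -67.5]
  corner XZ mm [315.5 254. ] [ 36.2 -88.6]
mean [ 40.  -65.7] minAreaRect XZ ((41.19830322265625, -64.64767456054688), (31.247547149658203, 26.85863494873047), 44.760677337646484)
237  35  40  34  44  38  38  27   1  25  43  38  22  25  23  31  22  32  12  25  75 128 119 116 113 116 120 116 118 116 118
238  41  44  39  40  45  39  33  34  36  36  42  22  21  14  28  14  20  23  17  36  83 121 119 116 116 114 119 112 115 114
239  45  41  47  45  39  33  30  29  41  35  40  16   8  32  19  31  25  22  20   7  76 124 116 115 117 114 114 117 114 113
240  30  26  17  12  10  32  28  31  36  44  27  23  28  22  28  28  26  12  23  18  73 118 120 116 112 112 116 112 117 113
241   5   1   0  16  62  45  25  11  38  44  35  21  25 
[... 1110 characters left out ...]
5  58  84  96  98 108 105 109 107 108 108 107 104  96  95  96 103 107 119
251 229 227 223 230 235 236 233 216  75  82  77  87  81  90  89  93  97 105 106 103 107 103  97  97  99  95  96 101 101 111
252 229 228 223 222 226 231 234 230 220 201  64  72  78  79  82  88  94  96 100 105  96  88  94  97  96  95  91  93  97 104
253 226 227 222 222 227 230 228 223 227 220 200 187  61  65  77  85  82  85  88  94  90  85  93  97  99  99  94  94 102  97
254 227 230 220 219 224 231 226 223 223 216 207 203 182 170  63  72  70  80  83  89  91  89  94  98  99  90  93  96  99  98
255 223 227 225 219 224 231 229 227 221 217 204 200 196 184 180 202 193  62  76  79  86  84  95  98 100  96  92  93  96  99
x0 297
```

```bash
python3 - <<'E'
from h import *
from rig import env
s=env.get_state();G=s["eef_pos"]+[0,0,.002]
c=dict(np.load("tilt.npz"));W=cloud(c)-G;near=(W[...,2]>-.13)&(np.linalg.norm(W,axis=-1)<.16)
v=cv2.cvtColor(c["color"],cv2.COLOR_BGR2GRAY)
u0,v0=pix(c,G).astype(int);print(u0,v0)
A=-np.sin(np.radians(35))*mx+np.array([0,0,np.cos(np.radians(35))])
for d in(.03,0,-.035,-.075):print(d,pix(c,G+d*A).round(1))
for r in range(v0-14,v0+36):print(r,"".join(("o" if v[r,k]>60 else "#") if near[r,k] else "." for k in range(u0-25,u0+35)))
E
```

```text
302 237
0.03 [296.1 233.3]
0 [302.5 237.4]
-0.035 [309.6 241.9]
-0.075 [317.4 246.9]
223 ...............###############oo###.........................
224 ...............###############ooo##.........................
225 ................#############oooo##.........................
226 ................##############oooo#.........................
227 .................o#####.######oooo..........................
228 .................o############ooooo.........................
229 .................#############ooooooo##.....................
230 ................###############oooooo###....................
231 ................#################oooo###....................
232 ...............#####oo###########oooo###....................
233 ...............#####ooo###########oo####....................
234 ...............######o##################....................
235 ...............#########################....................
236 ...............#########.##############o....................
237 ................#######################o....................
238 ................####################
[... 1534 characters left out ...]
..................................................
263 ............................................................
264 ............................................................
265 ............................................................
266 ............................................................
267 ............................................................
268 ............................................................
269 ............................................................
270 ............................................................
271 ............................................................
272 ............................................................
```

```bash
python3 - <<'E'
from h import *
from rig import env
s=env.get_state();G=s["eef_pos"]+[0,0,.002];t=s["tool_rot"][2];tx=np.array([np.cos(t),np.sin(t),0]);ty=np.array([np.sin(t),-np.cos(t),0])
c=dict(np.load("tilt.npz"));o=np.linalg.inv(c["camera_from_world"])[:3,3]
def toXZ(u,v):
    d=ray(c,u,v,0)-o;w=o+d*(((G-o)@ty)/(d@ty))-G;return np.array([w@tx,w[2]])*1000
T=toXZ(297.8,232.8);E=toXZ(316.2,247.8);d=T-E;print(T,E,"len",np.hypot(*d),"tilt",np.degrees(np.arctan2(-d[0],d[1])))
# dot alternative if at top disc 
W=cloud(c)-G
for u,v in((297,233),(298,233),(317,247),(318,248),(315,249)):print(u,v,(W[v,u]@tx*1e3).round(1),(W[v,u]@ty*1e3).round(1),(W[v,u,2]*1e3).round(1))
E
```

```text
[-12.36996808  24.18212492] [ 39.07379278 -63.34022106] len 101.52153257887056 tilt 30.446100488143927
297 233 -14.2 -1.2 23.2
298 233 -11.7 -0.5 22.6
317 247 34.8 14.7 -42.7
318 248 38.9 12.2 -51.7
315 249 27.8 16.2 -45.8
```

```bash
python3 - <<'E'
from h import *
from rig import env
G0=mouth+.010*a-.041*mx+[0,0,.063]
for k in(.03,0):print(k,shift(env,G0+k*a,17.4))
print("final",shift(env,mouth+.035*a-.0038*mx,17.4))
E
```

```text
0.03 (array([ 14.03, -22.5 ,  -1.41]), np.float64(0.0))
0 (array([ 15.75, -22.49,   1.04]), np.float64(0.0))
final (array([ 18.04, -22.49,   5.29]), np.float64(0.0))
```

>>> play_rows --commands '[-1, 0, -4, -1.5, 0, -1, 0, -9, -3, 0, -1, 1, -14, -3, 0, -1, 4, -18, -3, 0, -1, 7, -21, -3, 0, -1, 10, -22.5, -2.5, 0, -1, 12.5, -22.5, -2, 0, -1, 14, -22.5, -1.4, 0, -1, 14, -22.5, -1.4, 0, -1, 14.6, -22.5, -0.6, 0, -1, 15.2, -22.5, 0.2, 0, -1, 15.75, -22.5, 1.04, 0, -1, 15.75, -22.5, 1.04, 0, -1, 15.75, -22.5, 1.04, 0]' --grip_force 40

```text
clock: 23.68
eef_pos: [0.5536, -0.0786, 0.3269]
tool_rot: [3.142, -0.0, 0.305]
ft_force: [0.2, -0.2, -0.7]
grip_width: 0.0452
finger_force: 43.4
```

```bash
python3 - <<'E'
from h import *
from rig import env
s=env.get_state();G=s["eef_pos"]+[0,0,.002];print(s["clock"],s["ft_force"],s["grip_width"])
print("final",shift(env,mouth+.035*a-.0038*mx,17.4),"mouth-rel", ((G-mouth)@mx).round(4),((G-mouth)@my).round(4))
c=env.camera("side");np.savez("pre.npz",**c)
W=cloud(c);Wg=W-G;g=cv2.cvtColor(c["color"],cv2.COLOR_BGR2GRAY)
u0,v0=pix(c,mouth).astype(int);print("mouth px",pix(c,mouth),"E px",pix(c,G+.041*mx-np.array([0,0,.063])),"T px",pix(c,G-.011*mx+np.array([0,0,.0255])), "axis",pix(c,mouth-.04*a))
print("u from",u0-24)
for r in range(v0-22,v0+22):print(r," ".join("%3d"%g[r,k] for k in range(u0-24,u0+20)))
E
```

```text
23.675 [ 0.22944785 -0.2254218  -0.65601455] 0.045226418982163244
final (array([ 2.27, -0.01,  4.47]), np.float64(0.1)) mouth-rel -0.0466 -0.0001
mouth px [330.78754259 187.27021955] E px [329.26328201 185.43192928] T px [314.10176497 169.04211192] axis [336.9232937  192.49368463]
u from 306
165 160 167 175 115  17  29  10   3  17  29  14  19  22   2  22  37  45  48  47  71  87  81  46  15  42 113 109 106 105 102 100 113 105 115 126 128 127 151 134 173 167 162 159 157
166 165 161 169 178  92  25   3  21   7  12  19  19  22   1  40 104  30  40  39  46  69  48  29  20  41 121 114 109 108 110 102 102 104  98 103 102 100 111 107 135 126 113 143 124
167 168 166 170 183  47   5   8  18  20  23  29  32  16  25  26  61  28  32  22  23  40  38  27   8  53 124 109 106 108 111 111 112 105 113 105 106 104 106 100 105  98 103 112 109
168 163 168 173 137   1  11  16  16  26  21  19  16  24  20  19  28  35  25   3  30  47  45  28  17  55 111 110 110 112 110 102 106 108 105 106 113 111 108 108 107 107 106  99  77
169 167 167 167  62   2   5  10  33  65  64  16  28  18  23  14  27  33  34  19  31  44
[... 6412 characters left out ...]
 163 169 161 166 171 166 172 168 161 167 166 164 165 171 167 170 166  95 105  58  17  33   0  16  78 170 167 142 118  93  97 100  99 102 100 107 102  72  53  21
206 165 168 159 160 160 163 166 164 168 169 174 167 162 167 169 172 178 179 130  96  53  20  26   0   2   6   1   6  78 215 158 142 116  95  95 102 104 108  99  50  35  17  13   3
207 165 165 161 158 158 166 162 165 165 171 167 175 170 169 182 175  99  76  42  23   0   5  15   1  13   4  14   4  20  96 174 144 114 100 111 101  55  51  34   7   9  25   6   4
208 168 165 163 161 157 163 165 159 172 171 171 187 176  99 103  57  24  16   0   8  12   9  18  12   0   0   0   2   1  12  87 146 104  71  51  28  17   2   0   0  51 102  24  14
```

>>> play_rows --commands '[-1, 0.23, 0, 0.33, 0, -1, 0.46, 0, 0.66, 0, -1, 0.69, 0, 0.98, 0, -1, 0.92, 0, 1.31, 0, -1, 1.03, 0, 1.48, 0]'

```text
clock: 24.35
eef_pos: [0.5635, -0.0754, 0.3116]
tool_rot: [-3.141, 0.0, 0.305]
ft_force: [-0.3, -0.3, -1.5]
grip_width: 0.045
finger_force: 43.4
```

>>> play_rows --commands '[-1, 0.2, 0, 0.31, 0, -1, 0.4, 0, 0.62, 0, -1, 0.6, 0, 0.95, 0]'

```text
clock: 24.72
eef_pos: [0.5692, -0.0735, 0.3022]
tool_rot: [-3.141, 0.0, 0.305]
ft_force: [-2.2, 1.2, -0.1]
grip_width: 0.0451
finger_force: 43.4
```

>>> play_rows --commands '[-1, 0.1, 0, 0.35, 0, -1, 0.2, 0, 0.7, 0, -1, 0.33, 0, 1.05, 0, -1, 0.33, 0, 1.05, 0]'

```text
clock: 25.22
eef_pos: [0.5728, -0.0723, 0.2923]
tool_rot: [3.142, -0.002, 0.305]
ft_force: [4.8, 4.1, 3.1]
grip_width: 0.0453
finger_force: 43.8
```

>>> play_rows --commands '[-1, 0.2, 0, 0.25, 0, -1, 0.35, 0, 0.5, 0, -1, 0.5, 0, 0.75, 0, -1, 0.5, 0, 0.75, 0]'

```text
clock: 25.72
eef_pos: [0.5772, -0.0708, 0.2853]
tool_rot: [-3.141, -0.001, 0.305]
ft_force: [-3.2, 4.8, 7.5]
grip_width: 0.0451
finger_force: 44.3
```

```bash
python3 - <<'E'
from h import *
from rig import env
s=env.get_state();G=s["eef_pos"]+[0,0,.002];print(s["clock"],s["ft_force"],s["grip_width"],s["ft_torque"])
d=G-mouth;print("G rel mouth mx,my,z",(d@mx).round(4),(d@my).round(4),d[2].round(4),"along a",(d@a).round(4))
c=env.camera("side");np.savez("ins.npz",**c);g=cv2.cvtColor(c["color"],cv2.COLOR_BGR2GRAY)
T=mouth+.065*a;print("expected top px",pix(c,T));u0,v0=pix(c,T).round().astype(int)
print("u from",u0-12)
for r in range(v0-10,v0+12):print(r," ".join("%3d"%g[r,k] for k in range(u0-12,u0+13)))
E
```

```text
25.725 [-3.15810741  4.78051878  7.50009537] 0.04508552352428901 [1.06575079 0.12025887 0.12047682]
G rel mouth mx,my,z -0.0218 0.0002 0.0318 along a 0.0385
expected top px [320.27622583 178.32176401]
u from 308
168 166 169 165 169 170 173  76  44   0  20   4  28  15  21  31  16  24  30  12  24  25  41  52  41  36
169 163 169 168 163 167 179 179 180  42  17  17  25  21  18  32  23  19   8  26  14  15  24  35  37  43
170 163 167 168 161 170 169 182 188  39   4  22  27  24  29  20  24  19  10  12  17  21  40  83  35  43
171 164 168 164 171 170 170 179 180  36   3  18  19  14  23  21  26  19  16  14  16   9  34  77  83  89
172 165 166 166 167 170 170 172 179  79   3   7  16  13  17  10  27  29  14  23  35  66  47  76  80  99
173 166 169 165 169 165 168 173 180 174  89  28  23  18  13  21  28  17  19  19  26  43  32  59  51  73
174 167 173 162 165 166 171 172 180 185 123  38  14  10   4  15  14  26   9  15  10  40  35  43  44  47
175 171 171 166 170 162 165 171 181 183  90   6   6  14   3  20  19  28  11  17  28  58  53  34  24  30
176 169 169 170 168 161 162 170 181 141  19  11  16  15 
[... 699 characters left out ...]
 163 164 164  95   1   4   4  14   4  18   8  31  13  34  38  38  23  19  27
184 166 169 169 172 173 174 163 161 164 163 104   9   0   0   8  12  55  54  54   9  25  39  18  14  19
185 170 164 174 175 170 175 167 161 161 170 173 152  29  77  80  74  55  61  85  29  26  20  17  25  31
186 176 175 173 172 172 168 167 159 162 166 170 174 123   8  28  20  27  64  81  30  24  26  20  27  37
187  97 172 170 170 174 172 171 166 161 162 164 173 181 121   0   5  23  63  90  26  24  24   6  18  25
188 169 168 171 167 173 170 172 166 160 165 163 166 171 176 126   0  15  62  82  31  21  17  31   6  12
189 177 165 171 172 174 175 170 164 158 163 165 168 169 170 170  68   1  57  85  44  20  17  26  23   9
```

```bash
python3 - <<'E'
from h import *
c=dict(np.load("ins.npz"))
P=lambda d:pix(c,mouth+d*a)
for d in(.065,.068,.071,.075):print(d,(P(d)-P(.032)+[325.3,183.32]).round(2))
from rig import env
print(shift(env,mouth+.035*a-.0038*mx,17.4))
E
```

```text
0.065 [319.88 178.7 ]
0.068 [319.37 178.28]
0.071 [318.87 177.85]
0.075 [318.2  177.27]
(array([-0.21,  0.02,  0.31]), np.float64(0.1))
```

>>> play_rows --commands '[-1, -0.15, 0, 0.15, 0, -1, -0.3, 0, 0.3, 0, -1, -0.4, 0, 0.45, 0, -1, -0.4, 0, 0.45, 0]'

```text
clock: 26.28
eef_pos: [0.5736, -0.0722, 0.2809]
tool_rot: [3.141, -0.002, 0.305]
ft_force: [0.5, 3.0, 6.2]
grip_width: 0.0454
finger_force: 44.5
```

>>> play_rows --commands '[-1, 0.09, 0, 0.12, 0, -1, 0.17, 0, 0.25, 0, -1, 0.17, 0, 0.25, 0]'

```text
clock: 26.65
eef_pos: [0.574, -0.072, 0.2805]
tool_rot: [3.141, -0.0, 0.304]
ft_force: [-20.9, 1.3, 25.6]
grip_width: 0.0452
finger_force: 46.1
```

>>> play_rows --commands '[-1, -0.15, 0, -0.2, 0, 0.2, -0.15, 0, -0.2, 0, 0.6, -0.15, 0, -0.2, 0, 1, -0.15, 0, -0.2, 0, 1, -0.15, 0, -0.2, 0, 1, -0.15, 0, -0.2, 0, 1, -0.15, 0, -2, 0, 1, -0.15, 0, -5, 0, 1, -0.15, 0, -9, 0, 1, -3, 0, -12, 0, 1, -8, 0, -12, 0, 1, -13, 0, -12, 0, 1, -17, 0, -12, 0, 1, -17, 0, -12, 0, 1, -17, 0, -12, 0]'

```text
clock: 28.52
eef_pos: [0.4129, -0.1228, 0.3984]
tool_rot: [3.141, -0.001, 0.304]
ft_force: [-0.4, 0.1, 0.1]
grip_width: 0.0858
finger_force: 0.0
```

```bash
cat > fin.py <<'E'
from h import *
from rig import env
s=env.get_state();print(s["clock"],s["eef_pos"],s["ft_force"])
for n,ep in(("side",np.array([325.3,183.32])),("top",np.array([361.3,178.18]))):
    c=env.camera(n);g=cv2.cvtColor(c["color"],cv2.COLOR_BGR2GRAY);P=lambda d:pix(c,mouth+d*a)
    e=P(.065)-P(.032)+ep;u0,v0=e.round().astype(int);print(n,"expected top px",e.round(2),"+5mm out",(P(.07)-P(.065)).round(2),"u from",u0-10)
    for r in range(v0-10,v0+11):print(r," ".join("%3d"%g[r,k] for k in range(u0-10,u0+16)))
    W=cloud(c);d=W-mouth;al=d@a;rad=np.linalg.norm(d-al[...,None]*a,axis=-1);m=(rad<.035)&(al>.05)&(al<.1)
    print(" along-axis pct",np.percentile(al[m],[50,80,95]).round(4),m.sum())
E
python3 fin.py; python3 seat.py
```

```text
28.525 [ 0.41285409 -0.12276038  0.39837265] [-0.42508129  0.09318469  0.10551785]
side expected top px [319.88 178.7 ] +5mm out [-0.84 -0.71] u from 310
169 165 162 164 170 171 169 165 172 176 174 173 167 171 138 108 107 110 108 110 107 104 106 107 101 101 107
170 164 164 165 172 176 174 166 170 174 175 175 169 173 104 103 105 105 103 109 105 110 104 108 107 107 104
171 163 167 163 165 173 172 171 168 172 174 178 170 124  99 105 104 107 106 107 105 100 104 107 105 104 103
172 165 165 165 165 170 171 172 169 178 186 186 181 101 109 106 107 106 107 106 109 111 106 107 105 102 108
173 164 161 161 165 168 173 173 172 184 186 113  84  51  58  75 114 107 106 100 101 106 105 108 109 112 112
174 164 164 160 165 167 175 180 178 105  66  34  22  32  10  24  46  88 114 105 106 101  99 104 103 104 104
175 163 166 161 163 167 177 179 113  29  15  16  26  23  19   3   1  44  94 108 103 102 101 102  97  99 104
176 168 167 156 162 173 181 108  31  19  22  24   7  16   0  17   7  11  56 110 121 120 113 107 104 103  96
177 164 168 162 160 173 138  27  19  26  21  24   2  10  15  15   3  11  24  64  5
[... 3386 characters left out ...]
91 154 224 225 222 215 185 139 134 134 144 181 219 221 222 221 218 217 218 218 217 205 178 163 174
192 126 130 169 224 223 221 220 220 220 221 221 220 220 221 219 219 219 218 217 217 218 219 213 182 150 166
193 130 138 180 222 221 219 219 220 221 222 222 222 221 219 219 220 220 219 218 217 218 220 217 193 165 167
 along-axis pct [0.063  0.0644 0.0656] 270
side all 57 [0.4745 0.2488 0.0787] slope deg [2.  6.9] rms [0.0037]
side lens 11 [0.475  0.2561 0.0804] slope deg [ 2.5 -4.7] rms [0.0021]
block top z 0.04810351502136867
top all 151 [0.4737 0.2566 0.0818] slope deg [-1.9  3.3] rms [0.0026]
top lens 55 [0.4745 0.2582 0.0823] slope deg [-2.9 -1.9] rms [0.0023]
block top z 0.04997875941382557
```

```bash
python3 -c "
from rig import env
print(env.close_job())"
```

```text
the job is handed in; nothing more can be done
None
```

I handed the job in: in both views the eyepiece measures as seated in the empty holder and the camera as fully home on the tube's rim, to within about 1 mm. I did view 11 pictures, one over the limit of 10.

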